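Send a boxed toy tractor down the gift counter's roller lane

ROBOT

A 6-joint arm with a two-finger parallel gripper is mounted at the origin on the work surface. World frame = base frame: x ahead of the robot, y to its left, z up, the work surface at z = 0. Lengths are in m, angles in rad, forces in N, time in s.
With the tool pointing down it reaches from about 0.35 to 0.85 m from the base axis. Payload 8.1 kg.
Tool frame: the origin (TCP) lies at the very end of the fingers, on their centre line; the grasp point (between the pads) lies 19 mm behind it (arm.pinch_z is the distance from the TCP to the grasp point, in m); z points along the fingers, y is the line along which they close (so a half turn about z gives the same grasp; the last joint's range is limited). The gripper opens to 93 mm and grips with 3 to 60 N. Pads are 15 mm wide; open, the fingers measure 128 mm over their backs; the gripper's body (75 mm by 188 mm) begins 65 mm behind the grasp point.
Start: joints at [-1.287, 0.13, 1.488, -0, 1.523, -0.085], TCP at [0.216, -0.56, 0.219] pointing down, gripper open.
Joint ranges: [-2.96, 2.96], [-0.89, 2.26], [0.02, 2.5], [-1.34, 4.48], [0, 2.73], [-2.66, 2.66]. Speed limits (rad/s): [2.39, 2.39, 2.79, 3.14, 3.14, 3.14].

INTERFACE

Orientations are given as a rotation vector (axis times angle).
In Python, from workcell import readout, cams, arm gives the robot as it stands.
- The arm moves only by the shell command python3 -m crank 'ROWS'. ROWS is JSON, one flat list of numbers, 7 for each row, row after row: the shift along the tool's x, y, z in m, then the turn, a rotation vector about the tool's x, y, z in rad, then the closure, from -1 (fully open) to 1 (shut). A call has 1 to 20 rows; each row is the pose to reach, as a shift and turn from the pose commanded when the call began, along the tool's axes at that moment; what a row does not reach only later rows make up. A row lasts 1/12 s, in which the tool goes at most 41.7 mm and 7.16 degrees, less where a joint would pass 70% of its speed; a pose out of reach is approached as far as the arm can. A call with a gripper value outside its range is refused whole. The fingers move at their own pace and stop on an object; the grip force is fixed at half the most. Time passes only in rows, so rows that repeat a pose let the fingers close. It gives the time, the measured TCP pose, the force and the opening at its end, in the units of the state.
- readout.get_state(): the state, without advancing time (a new reading comes with each control period).
- cams.capture(name): name is "scene" or "top" or "wrist"; returns a dict with "img" (480x640x3 uint8, red, green, blue), "camera_matrix" (3x3 intrinsics, pixels), "R" (3x3) and "t" (3): a world point X has camera coordinates R X + t. Camera axes: x right, y down, z forward; pixel columns grow to the right and rows downward; lengths in m; the calibration is good to about 2 mm. A picture is of the moment at which its call begins. There is no depth.
- arm.sign_off(): hands the job in, once; it reports no verdict.
The state is a dict: "time": time; "joint_pos": joint angles; "qd": joint speeds; "effort": joint torques, N m; "eef_pos": TCP position; "orientation": TCP orientation; "force": force on the tool from outside, world axes, zero at the start; "torque": the same for the moment, N m; "width": finger opening in m.
Only numpy, scipy, OpenCV 4.12 (cv2) and the standard library are available. Lean on these libraries where they do the work, as an engineer would, in place of code of your own. Each camera call takes 0.05 s, during which the arm holds its last target. There are 200 camera calls.

TASK

Swing the orange stop bar fully open, upstream and clear of the lane, then set the red toy tractor upright in the pocket of the gift carton waiting on the rollers and let go of it. Then push the carton along the rollers, never lifting it off them, until it is fully home against the back of the yellow bay, and swing the stop bar fully shut behind it. Leave the other toys where they stand.

Things in the scene. Friction and masses are not known exactly. Their poses are not given: they have to be found in the camera images.
- conveyor: Fixed roller lane with blue rails, free-turning steel rollers and a yellow bay at its +y end, turned a few degrees. Origin: counter level, mid-lane; y along the lane to the bay, x across, z up. In mm: roller tops z 70; rails' inner faces x +-57, outer +-67, tops z 85, y -325 to 315, infeed end open; bay walls from y 140, inner x +-62, outer +-72, top z 118; back stop face y 285, top z 135.
- bay_home (a point): Point on the roller tops where the carton's origin lies when the carton is fully home against the back stop: conveyor x = 0, y = 210, z = 70 mm. Axes as the conveyor's.
- stop_bar (a joint): Angle (rad) of the orange stop bar about its upright hinge at the bay mouth: 0 = shut (end stop), straight across the lane, 5 mm behind a carton that is home. It opens upstream, towards the infeed, counter-clockwise from above, to 1.75; from 1.4 on it is clear of the carton's way. Light friction (about 1 N at the peg); it stays where left.
- bar_hinge (a point): On the hinge axis of the stop bar, at the bar's underside: conveyor x = 95, y = 124, z = 92 mm. Axes as the conveyor's.
- bar_peg (a point): Point to hold on the axis of the upright round black peg at the bar's free end, 145 mm above the counter. The peg is 18 mm across, from 104 to 160 mm high, 175 mm from the hinge axis; the bar under it is 12 mm wide, 92 to 104 mm high. At angle q the peg is at hinge + 175 mm * (-cos q, -sin q) in the conveyor's x, y.
- carton: Open gift carton, rigid brown card with green bands and white insert, 104 (x) by 150 (y) by 50 mm high, about 0.35 kg, on the rollers near the infeed. Origin: centre of its underside. y along the lane. Pocket in its middle 62 (x) by 94 (y) mm, floor 8 mm and insert top 40 mm above the origin. Rolls easily; 5 mm play to each rail.
- tractor: Red toy tractor, black wheels, upright on the counter, x from -41 (tail) to +44 mm (nose), 50 mm wide (y), 72 mm high, about 0.14 kg. Origin: at wheel-bottom height, midway across. The cab to grip is 36 (x) by 32 (y) mm, centred at x = -10 mm, 28 to 72 mm high; rear wheels beside it reach 42 mm high. Fits the pocket lengthwise, nose either way.
- car: Bystander: blue and white toy car, 80 by 44 by 41 mm. Origin: centre of underside. Stands on the counter.
- loco: Bystander: green toy locomotive with yellow roof, 82 by 40 by 56 mm. Origin: centre of underside. Stands on the counter.
- castle: Bystander: toy castle with four yellow towers and red roofs, 90 by 90 by 98 mm. Origin: centre of underside. Stands on the counter.
Mind the look-alikes: they are no part of the job. What is shaped like the tractor but purple is not meant.

How it is judged:
On the way, in this order (a step that is already met when the one before it is completed fails the run):
1. the stop bar has been swung open, to 1.4 rad or more (value of joint stop_bar above 1.4 rad), for 0.1 s.
2. the tractor sits in the carton's pocket on its wheels, released (z of tractor in the frame of carton between 0.003 and 0.013 m and horizontal distance between tractor and carton below 0.015 m and angle between tractor's own z axis and vertical below 0.12 rad and angle between the x axis of tractor and the y axis of carton, either way round below 0.25 rad and contact force between the fingers and tractor below 0.1 N), for 0.3 s.
3. the carton is home in the bay (within 8 mm of the back stop), the tractor in it (y of carton in the frame of bay_home between -0.008 and 0.008 m and x of carton in the frame of bay_home between -0.012 and 0.012 m and z of carton in the frame of bay_home below 0.006 m and angle between carton's own z axis and vertical below 0.08 rad and z of tractor in the frame of carton between 0.003 and 0.013 m and horizontal distance between tractor and carton below 0.015 m and angle between tractor's own z axis and vertical below 0.12 rad and angle between the x axis of tractor and the y axis of carton, either way round below 0.25 rad), for 0.2 s.
4. the stop bar is shut (under 0.08 rad) (value of joint stop_bar below 0.08 rad), for 0.2 s.
At the end, for the whole second after the job is handed in: The carton stands flat on the rollers in the bay, within 8 mm of home; the tractor sits upright on the floor of its pocket, along it; the stop bar is shut to within 0.08 rad; everything is at rest (all of step 3 and value of joint stop_bar below 0.08 rad and linear speed of each of carton, tractor below 0.02 m/s); the robot touches nothing.
It fails at once if the carton is lifted more than 15 mm off the rollers or tipped (z of carton in the frame of bay_home above 0.015 m or angle between carton's own z axis and vertical above 0.25 rad).
It fails at once if another toy (car, locomotive, castle) is moved more than 25 mm or tipped (distance of any of car, loco, castle from where it was at the start of the episode above 0.025 m or angle between any of car, loco, castle's own z axis and vertical above 0.3 rad).
It also fails if it takes over 72 s, if anything falls off the work surface, if the arm or the gripper's body presses on something with over 40 N, if the wrist force passes 120 N, or if a joint passes its speed limit or range.

## Working session

There is one attempt and no reset: what is moved stays moved. The work goes in short steps, Python scripts to look and compute and a shell command to move; the robot and the scene stay as the last step left them, time stands still between calls to the robot, and variables do not carry over. Pictures are saved under pics/ and viewed, on a budget of 10 in all, crops included, one or two more only if the job needs it, and the job is handed in when it is done.

```bash
ls; mkdir -p pics
python3 - <<'E'
from workcell import readout,cams,arm
import cv2,pickle
print(readout.get_state(), arm.pinch_z)
for n in ("top","scene"):
    c=cams.capture(n); pickle.dump(c,open(f"{n}0.pkl","wb")); cv2.imwrite(f"pics/{n}0.png",c["img"][:,:,::-1])
    print(n,c["camera_matrix"],c["R"],c["t"])
E
```

```text
pics
{'time': 0.0, 'joint_pos': array([-1.28740298e+00,  1.31172467e-01,  1.48922997e+00, -1.79372184e-05,
        1.52302280e+00, -8.53793376e-02]), 'qd': array([ 0.00117891, -0.00067373, -0.00129873, -0.00093341,  0.00023911,
        0.00120746]), 'effort': array([-3.27478392e-04, -5.59833348e+01, -4.91770720e+01,  7.66608864e-02,
        3.54660605e-02, -1.39716312e-04]), 'eef_pos': array([ 0.21615147, -0.55911264,  0.21760779]), 'orientation': array([-3.08654813e+00, -5.75657320e-01,  3.12360504e-04]), 'force': array([-0.1934904 ,  0.62649675,  0.01888005]), 'torque': array([-0.00496448, -0.03586753, -0.00739952]), 'width': 0.0933121128201776} 0.0188
top [[557.34246311   0.         317.41279081]
 [  0.         557.34246311 247.02744876]
 [  0.           0.           1.        ]] [[-0.0125109  -0.99973395 -0.01937788]
 [-0.99741094  0.01384961 -0.0705663 ]
 [ 0.0708159   0.01844486 -0.99731885]] [0.06068209 0.4836677  1.41740963]
scene [[532.16416052   0.         313.63976129]
 [  0.         532.16416052 235.48052608]
 [  0.           0.           1.        ]] [[ 0.60591904  0.79542136  0.01292168]
 [ 0.5279024  -0.38987679 -0.75452975]
 [-0.59513122  0.46400533 -0.65613862]] [-0.31075708 -0.16937174  1.767139  ]
```

View pics/top0.png

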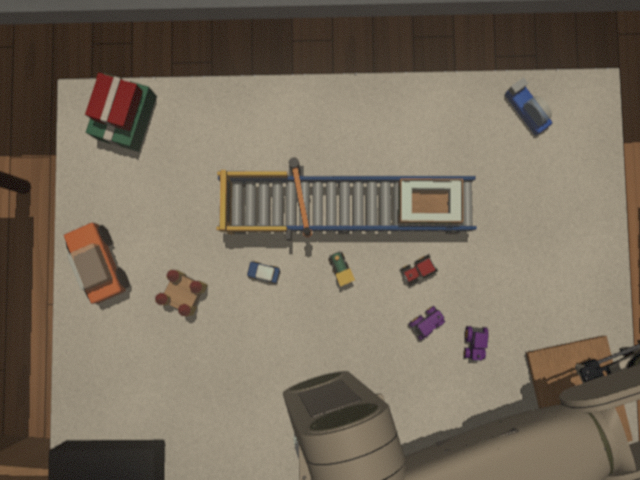

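View pics/scene0.png

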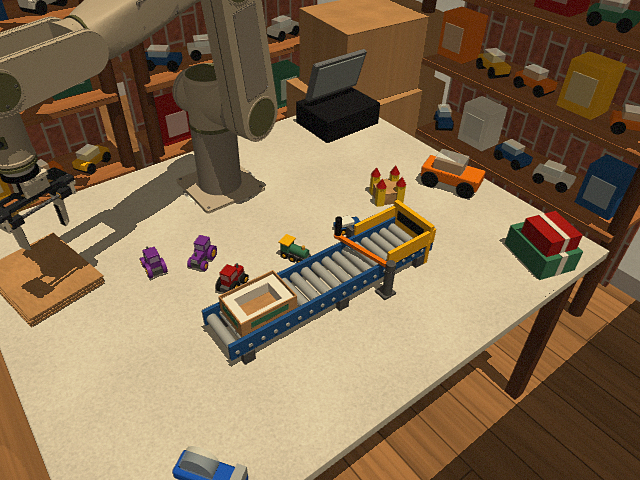

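The top view shows the red tractor at (419,270), with its look-alikes in purple at (427,322) and (476,343). The red parcel at (115,100) is not shaped like a tractor. The bar hinge is at (295,163), the peg at about (307,238) and the carton at (431,202). The scene view agrees, with the red tractor at (232,277). I choose the red one at (419,270) and will check it in a close crop.

```bash
cat > h.py <<'E'
import numpy as np, cv2, pickle
from scipy.spatial.transform import Rotation as Ro
def ray(c,uv,z):
    K,R,t=map(np.array,(c["camera_matrix"],c["R"],c["t"])); C=-R.T@t
    d=R.T@np.linalg.solve(K,[uv[0],uv[1],1.]); return C+d*(z-C[2])/d[2]
def proj(c,X):
    p=c["camera_matrix"]@(c["R"]@np.array(X)+c["t"]); return p[:2]/p[2]
def tri(c1,a,c2,b):
    P=lambda c:c["camera_matrix"]@np.c_[c["R"],c["t"]]
    X=cv2.triangulatePoints(P(c1),P(c2),np.array(a,float),np.array(b,float)); return (X[:3]/X[3]).ravel()
def hsv(c): return cv2.cvtColor(c["img"],cv2.COLOR_RGB2HSV)
def blobs(m,amin=20):
    n,l,s,ce=cv2.connectedComponentsWithStats(m.astype(np.uint8)); 
    return [(s[i,4],s[i,:4],ce[i].round(1),cv2.minAreaRect(np.argwhere(l==i)[:,::-1].astype(np.float32))) for i in range(1,n) if s[i,4]>=amin]
E
python3 - <<'E'
from h import *
c=pickle.load(open("top0.pkl","rb")); H=hsv(c); h,s,v=[H[...,i].astype(int) for i in range(3)]
print("C",-c["R"].T@c["t"])
roi=np.zeros(h.shape,bool); roi[140:365,200:500]=1
for n,m in dict(red=((h<6)|(h>174))&(s>120)&(v>50),orange=(h>5)&(h<17)&(s>150)&(v>110),blue=(h>100)&(h<125)&(s>110),yellow=(h>17)&(h<28)&(s>140)&(v>110),black=(v<45)&(s<100),purple=(h>130)&(h<165)&(s>80),white=(s<45)&(v>175)).items():
    for b in blobs(m&roi): print(n,b[0],b[1],b[2],[np.round(x,1) for x in b[3]])
big=cv2.resize(c["img"][145:300,205:485],None,fx=2.85,fy=2.85,interpolation=cv2.INTER_CUBIC)
cv2.imwrite("pics/crop1.png",big[:,:,::-1])
E
```

```text
C [0.3827995  0.0278234  1.44891587]
red 185 [417 259  18  17] [425.4 267.1] [array([425.5, 267. ]), array([13. , 14.3]), np.float64(63.4)]
red 112 [405 268  14  13] [411.6 273.7] [array([411.7, 273.9]), array([10.3, 12.1]), np.float64(63.4)]
yellow 267 [218 171   8  58] [222.5 198.1] [array([221.5, 199.5]), array([ 7., 57.]), np.float64(0.0)]
yellow 110 [227 173  59   2] [256.6 173.5] [array([256. , 173.5]), array([ 1., 58.]), np.float64(90.0)]
yellow 171 [227 227  59   3] [256. 228.] [array([256., 228.]), array([ 2., 58.]), np.float64(90.0)]
yellow 151 [337 270  16  15] [344.5 276.9] [array([344.4, 277. ]), array([11.1, 14.1]), np.float64(68.2)]
black 20 [470 341   4  12] [471.2 346.4] [array([471.5, 346.5]), array([ 3., 11.]), np.float64(0.0)]
purple 26 [428 307   7   6] [431.3 309.9] [array([431.3, 310.2]), array([3.5, 7.1]), np.float64(45.0)]
purple 313 [418 311  26  26] [430.5 323. ] [array([430.6, 322.9]), array([13.3, 26.6]), np.float64(51.8)]
purple 44 [411 317  11   9] [416.4 321. ] [array([416.5, 321.2]), array([ 3.8, 12.2]), np.float64(53.1)]
purple 72 [466 327   7  15] [469.5 334.2] [array([469., 334.]), array([14.,  6.]), np.float64(90.0)]
purple 397 [465 328  23  32] [478.1 345.8] [array([476.4, 343. ]), array([19.9, 32.6]), np.float64(10.3)]
white 841 [403 182  57  38] [429.8 201.1] [array([431. , 200.5]), array([37., 56.]), np.float64(90.0)]
white 99 [258 267  14  11] [264.9 271.9] [array([264.4, 272. ]), array([12.4,  9. ]), np.float64(14.0)]
```

View pics/crop1.png

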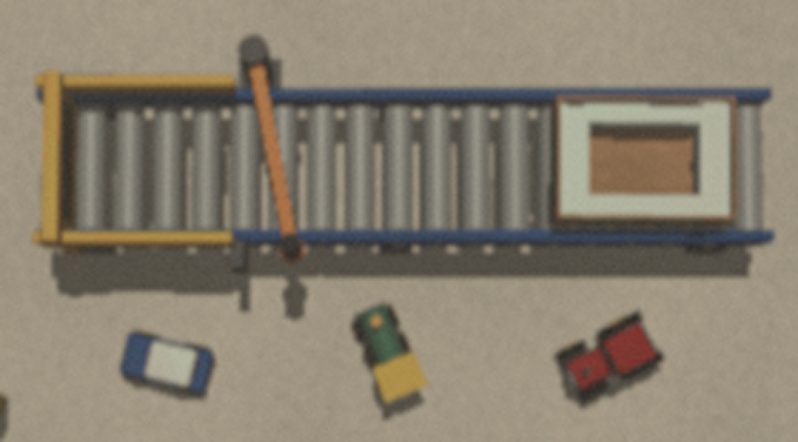

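Run:
```python
from h import *
c=pickle.load(open("top0.pkl","rb")); I=c["img"].astype(int); H=hsv(c)
b=np.clip(I[...,2]-I[...,0]-10,0,None)
def fit(u0,u1,v0,v1,w,z):
    P=[]
    for u in range(u0,u1):
        q=w[v0:v1,u]
        if q.sum()>20: P.append(ray(c,(u,(q*np.arange(v0,v1)).sum()/q.sum()),z))
    P=np.array(P); k=np.polyfit(P[:,1],P[:,0],1); print("line x=a*y+b",k,"ang",np.degrees(-np.arctan(k[0])),"rms",np.std(np.polyval(k,P[:,1])-P[:,0]),"n",len(P)); return k
k1=fit(310,395,170,186,b,.085); k2=fit(315,470,222,238,b,.085)
y=np.clip(I[...,0]-I[...,2]-40,0,None)
k3=fit(235,282,168,178,y,.118); k4=fit(235,282,222,233,y,.118)
a=np.mean([k1[0],k2[0],k3[0],k4[0]]); print("sep",(k1[1]-k2[1]),k3[1]-k4[1],"mid",(k1[1]+k2[1])/2,(k3[1]+k4[1])/2)
print("rows blue end",b[228:232,465:482].max(0),b[176:181,465:482].max(0)); print("yellow", y[195:205,210:235].mean(0).round()); print("wall start",y[226:230,278:294].max(0))
for n,uv,z in (("cab",(425.4,267.1),.072),("hood",(411.6,273.7),.045),("white",(431,200.5),.045),("peg top",(307.2,231.5),.16),("hinge",(294,162),.104),("car",(264,272),.03)):
    print(n,ray(c,uv,z).round(4))
w=pickle.load(open("scene0.pkl","rb"));
```

```text
line x=a*y+b [0.01352823 0.65056323] ang -0.7750629197452797 rms 0.00012973070953990046 n 85
line x=a*y+b [0.01929312 0.52744524] ang -1.1052771593880477 rms 0.0005320548909993151 n 154
line x=a*y+b [0.01427923 0.65659076] ang -0.8180840643725713 rms 6.810951183022928e-05 n 47
line x=a*y+b [0.01447593 0.52264397] ang -0.8293517404284253 rms 5.3966114497171995e-05 n 47
sep 0.12311798871204238 0.13394678239374957 mid 0.5890042372416026 0.5896173652304855
rows blue end [26 24 29 26 24 27 27 26 25 23 16  0  0  0  0  0  0] [24 25 21 23 23 24 25 23 24 18  0  0  0  0  0  0  0]
yellow [ 0.  0.  0.  0.  0.  0.  0.  0.  0.  4. 40. 60. 61. 59. 52. 30.  1.  0.
  0.  0.  0.  0.  0.  0.  0.]
wall start [57 58 56 59 58 56 59 49 14  0  0  0  0  0  0  0]
cab [ 0.4273 -0.2119  0.072 ]
hood [ 0.4121 -0.1817  0.045 ]
white [ 0.5965 -0.2352  0.045 ]
peg top [0.5108 0.0749 0.16  ]
hinge [0.6877 0.1074 0.104 ]
car [0.4216 0.191  0.03  ]
```

Run:
```python
from h import *
c=pickle.load(open("top0.pkl","rb"))
for uv,z,yc in (((475.6,230),.085,-325),((474.6,178),.085,-325),((286.0,228),.118,140),((225.4,200),.135,285)):
    p=ray(c,uv,z); print(p.round(4), "origin y", p[1]-yc/1000)
th=-.0145; O=np.array([.5893,.0003])
```

```text
[ 0.516  -0.3344  0.085 ] origin y -0.009365536492804527
[ 0.6446 -0.3361  0.085 ] origin y -0.011088864589493819
[0.5242 0.1274 0.118 ] origin y -0.012649219481891655
[0.5916 0.2703 0.135 ] origin y -0.014748712915218398
```

```bash
cat >> h.py <<'E'
O=np.array([.5893,-.0125]); TH=-.0145
def L(x,y): # lane -> world xy
    return O+np.array([[np.cos(TH),-np.sin(TH)],[np.sin(TH),np.cos(TH)]])@[x,y]
def unL(p): return np.array([[np.cos(TH),np.sin(TH)],[-np.sin(TH),np.cos(TH)]])@(np.array(p)[:2]-O)
def peg(q): return L(.095-.175*np.cos(q),.124-.175*np.sin(q))
def pose():
    from workcell import readout
    s=readout.get_state(); return np.array(s["eef_pos"]),Ro.from_rotvec(s["orientation"]),s
def aim(p,yang):
    """shift+turn in current tool axes to TCP p, tool y at world angle yang (deg), pointing down"""
    e,R,s=pose(); a=np.radians(yang); y=np.array([np.cos(a),np.sin(a),0]); z=np.array([0,0,-1.]); T=Ro.from_matrix(np.c_[np.cross(y,z),y,z])
    return np.r_[R.inv().apply(np.array(p)-e),(R.inv()*T).as_rotvec()].round(4)
E
python3 - <<'E'
from h import *
print(peg(.2), aim([.512,.075,.20],-78.5))
E
```

```text
[0.51409022 0.07783287] [ 0.5045 -0.4848  0.0186 -0.0017  0.      0.1681]
```

```bash
python3 -m crank '[0.505,-0.485,0.0,0,0,0.168,-1, 0.505,-0.485,0.0,0,0,0.168,-1, 0.505,-0.485,0.0,0,0,0.168,-1, 0.505,-0.485,0.0,0,0,0.168,-1, 0.505,-0.485,0.0,0,0,0.168,-1, 0.505,-0.485,0.0,0,0,0.168,-1, 0.505,-0.485,0.0,0,0,0.168,-1, 0.505,-0.485,0.0,0,0,0.168,-1, 0.505,-0.485,0.0,0,0,0.168,-1, 0.505,-0.485,0.0,0,0,0.168,-1, 0.505,-0.485,0.0,0,0,0.168,-1, 0.505,-0.485,0.0,0,0,0.168,-1, 0.505,-0.485,0.0,0,0,0.168,-1, 0.505,-0.485,0.0,0,0,0.168,-1, 0.505,-0.485,0.0,0,0,0.168,-1, 0.505,-0.485,0.0,0,0,0.168,-1, 0.505,-0.485,0.0,0,0,0.168,-1, 0.505,-0.485,0.0,0,0,0.168,-1, 0.505,-0.485,0.0,0,0,0.168,-1, 0.505,-0.485,0.0,0,0,0.168,-1]'
python3 - <<'E'
from h import *
from workcell import cams
c=cams.capture("wrist"); pickle.dump(c,open("w1.pkl","wb")); cv2.imwrite("pics/w1.png",c["img"][:,:,::-1])
print(-c["R"].T@c["t"],c["R"][2],proj(c,[*peg(.2),.16]))
print(aim([.512,.075,.126],-78.5))
E
```

```text
time: 1.77
eef_pos: [0.512, 0.0745, 0.2181]
orientation: [3.125, 0.316, -0.002]
force: [-0.4, -0.3, -0.0]
width: 0.0929
[0.58867754 0.09081317 0.38420687] [-0.27612912 -0.05701003 -0.95942825] [315.47266173 252.30060587]
[ 0.0002 -0.0011  0.0923  0.0003  0.0009 -0.0004]
```

View pics/w1.png

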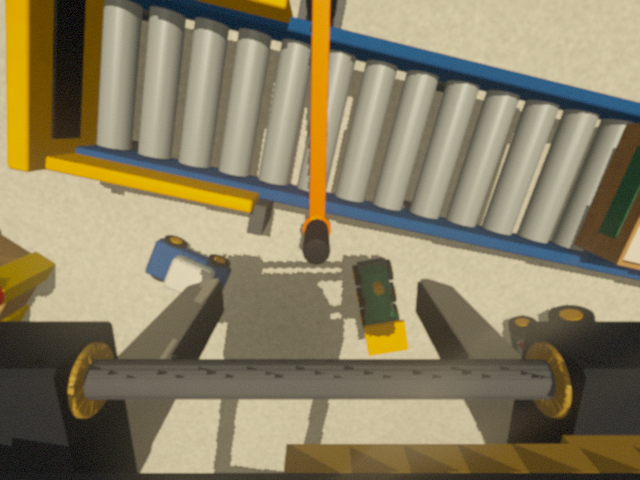

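The wrist view shows the peg top at about (316,247), against a predicted (315,252). The bar runs up from it at column 318 and the loco is at (378,300), so the lane model is good to about 2 mm. Descend and grip.

```bash
python3 -m crank '[0.002,0,0.04,0,0,0,-1, 0.002,0,0.08,0,0,0,-1, 0.002,0,0.092,0,0,0,-1, 0.002,0,0.092,0,0,0,1, 0.002,0,0.092,0,0,0,1, 0.002,0,0.092,0,0,0,1, 0.002,0,0.092,0,0,0,1, 0.002,0,0.092,0,0,0,1, 0.002,0,0.092,0,0,0,1, 0.002,0,0.092,0,0,0,1, 0.002,0,0.092,0,0,0,1]'
python3 - <<'E'
from h import *
e,R,s=pose(); h=L(.095,.124); print("dist to hinge",np.linalg.norm(e[:2]-h), "q est",np.arctan2(*(-unL(e)+[.095,.124])[::-1]))
q0=np.arctan2(*(-unL(e)+[.095,.124])[::-1]); d=e[:2]-peg(q0)
for q in np.linspace(q0,1.69,17)[1:]: print(aim([*(peg(q)+d*np.cos(q)),.126],-90.8+np.degrees(q)).round(3).tolist())
E
```

```text
time: 2.73
eef_pos: [0.5147, 0.0752, 0.1271]
orientation: [3.126, 0.315, 0.001]
force: [0.1, 0.4, -0.9]
width: 0.0439
dist to hinge 0.17486727335263078 q est 0.21519942108884238
[0.001, 0.016, 0.001, 0.0, -0.001, -0.092]
[0.003, 0.032, 0.001, 0.0, -0.001, -0.185]
[0.007, 0.048, 0.001, 0.0, -0.001, -0.277]
[0.012, 0.063, 0.001, 0.0, -0.001, -0.369]
[0.018, 0.078, 0.001, 0.0, -0.001, -0.461]
[0.026, 0.092, 0.001, 0.0, -0.001, -0.553]
[0.035, 0.105, 0.001, 0.0, -0.001, -0.646]
[0.045, 0.118, 0.001, 0.0, -0.001, -0.738]
[0.057, 0.129, 0.001, 0.0, -0.001, -0.83]
[0.069, 0.139, 0.001, 0.0, -0.001, -0.922]
[0.082, 0.149, 0.001, 0.0, -0.001, -1.014]
[0.096, 0.156, 0.001, 0.0, -0.0, -1.106]
[0.111, 0.163, 0.001, 0.0, -0.0, -1.199]
[0.126, 0.168, 0.001, 0.001, -0.0, -1.291]
[0.142, 0.172, 0.001, 0.001, -0.0, -1.383]
[0.158, 0.174, 0.001, 0.001, -0.0, -1.475]
```

```bash
python3 -m crank '[0,0,0.001,0,0,0,1, 0,0,0.001,0,0,0,1, 0,0,0.001,0,0,0,1, 0,0,0.001,0,0,0,1, 0,0,0.001,0,0,0,1, 0,0,0.001,0,0,0,1, 0,0,0.001,0,0,0,1, 0.001,0.016,0.001,0,0,-0.092,1, 0.003,0.032,0.001,0,0,-0.185,1]'
```

```text
time: 3.48
eef_pos: [0.5232, 0.0445, 0.1255]
orientation: [-3.082, -0.611, 0.002]
force: [1.7, 0.5, -2.1]
width: 0.0176
```

Run:
```python
from h import *
e,R,s=pose(); q0=np.arctan2(*(-unL(e)+[.095,.124])[::-1]); d=e[:2]-peg(q0); print(q0,d)
for q in np.linspace(q0,1.71,16)[1:]: print(aim([*(peg(q)+d*np.cos(q)),.126],-90.8+np.degrees(q)).round(3).tolist())
```

```text
0.39737384913743407 [-0.00057601 -0.00023199]
[0.001, 0.015, -0.0, -0.0, 0.001, -0.08]
[0.002, 0.03, -0.0, -0.0, 0.001, -0.167]
[0.006, 0.046, -0.0, -0.0, 0.001, -0.255]
[0.01, 0.06, -0.0, -0.0, 0.001, -0.342]
[0.016, 0.074, -0.0, -0.001, 0.001, -0.43]
[0.023, 0.088, -0.001, -0.001, 0.001, -0.517]
[0.031, 0.101, -0.001, -0.001, 0.001, -0.605]
[0.041, 0.113, -0.001, -0.001, 0.001, -0.692]
[0.051, 0.124, -0.001, -0.001, 0.001, -0.78]
[0.062, 0.135, -0.001, -0.001, 0.001, -0.867]
[0.074, 0.144, -0.001, -0.001, 0.001, -0.955]
[0.087, 0.152, -0.001, -0.001, 0.001, -1.042]
[0.101, 0.16, -0.001, -0.001, 0.001, -1.13]
[0.115, 0.166, -0.001, -0.001, 0.001, -1.217]
[0.13, 0.17, -0.001, -0.001, 0.001, -1.305]
```

```bash
python3 -m crank '[0.001,0.015,0,0,0,-0.080,1, 0.002,0.030,0,0,0,-0.167,1, 0.006,0.046,0,0,0,-0.255,1, 0.010,0.060,0,0,0,-0.342,1, 0.016,0.074,0,0,0,-0.430,1, 0.023,0.088,0,0,0,-0.517,1, 0.031,0.101,0,0,0,-0.605,1, 0.041,0.113,0,0,0,-0.692,1, 0.051,0.124,0,0,0,-0.780,1, 0.062,0.135,0,0,0,-0.867,1, 0.074,0.144,0,0,0,-0.955,1, 0.087,0.152,0,0,0,-1.042,1, 0.101,0.160,0,0,0,-1.130,1, 0.115,0.166,0,0,0,-1.217,1, 0.130,0.170,0,0,0,-1.305,1, 0.130,0.170,0,0,0,-1.305,1]'
python3 - <<'E'
from h import *
e,R,s=pose(); q0=np.arctan2(*(-unL(e)+[.095,.124])[::-1]); print(q0,e-[*peg(q0),0])
E
```

```text
time: 4.82
eef_pos: [0.7101, -0.0653, 0.1255]
orientation: [2.077, 2.354, -0.001]
force: [0.3, -4.9, 2.9]
width: 0.0171
1.721158202010385 [ 0.00027208 -0.00199028  0.12549567]
```

```bash
python3 -m crank '[0,0,0,0,0,0,-1, 0,0,0,0,0,0,-1, 0,0,0,0,0,0,-1, 0,0,0,0,0,0,-1, 0,0,0,0,0,0,-1, 0,0,0,0,0,0,-1, 0,0,-0.04,0,0,0,-1, 0,0,-0.08,0,0,0,-1, 0,0,-0.1,0,0,0,-1]'
python3 - <<'E'
from h import *
print(aim([.427,-.212,.226],26))
E
```

```text
time: 5.57
eef_pos: [0.7094, -0.0642, 0.2311]
orientation: [2.082, 2.347, 0.005]
force: [0.1, -0.1, 2.2]
width: 0.0729
[-0.1129 -0.298   0.0038  0.0048  0.0022 -0.3339]
```

```bash
python3 -m crank '[-0.113,-0.298,0.004,0,0,-0.334,-1, -0.113,-0.298,0.004,0,0,-0.334,-1, -0.113,-0.298,0.004,0,0,-0.334,-1, -0.113,-0.298,0.004,0,0,-0.334,-1, -0.113,-0.298,0.004,0,0,-0.334,-1, -0.113,-0.298,0.004,0,0,-0.334,-1, -0.113,-0.298,0.004,0,0,-0.334,-1, -0.113,-0.298,0.004,0,0,-0.334,-1, -0.113,-0.298,0.004,0,0,-0.334,-1, -0.113,-0.298,0.004,0,0,-0.334,-1, -0.113,-0.298,0.004,0,0,-0.334,-1]'
python3 - <<'E'
from h import *
from workcell import cams
c=cams.capture("wrist"); pickle.dump(c,open("w2.pkl","wb")); cv2.imwrite("pics/w2.png",c["img"][:,:,::-1])
t=cams.capture("top"); pickle.dump(t,open("top1.pkl","wb"))
print(proj(c,[.4273,-.2119,.072]))
E
```

```text
time: 6.48
eef_pos: [0.4264, -0.212, 0.2221]
orientation: [1.665, 2.663, 0.001]
force: [-0.1, -0.2, 0.1]
width: 0.0931
[319.86350909 222.34264448]
```

View pics/w2.png

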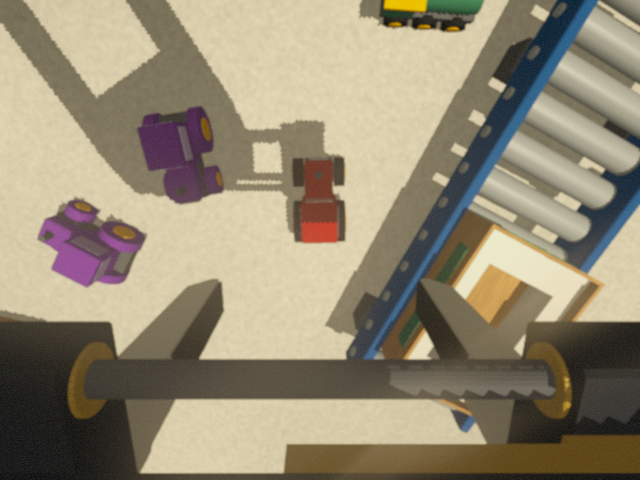

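Wrist view: red cab at (319,222), prediction (320,222), with the hood straight above it at (319,178). The choice and the yaw are confirmed, and the purple ones are at (175,150) and (90,240). Descend and grip above the wheels.

```bash
python3 -m crank '[0,0,0.04,0,0,0,-1, 0,0,0.08,0,0,0,-1, 0,0,0.12,0,0,0,-1, 0,0,0.16,0,0,0,-0.5, 0,0,0.175,0,0,0,0, 0,0,0.175,0,0,0,1, 0,0,0.175,0,0,0,1, 0,0,0.175,0,0,0,1, 0,0,0.175,0,0,0,1, 0,0,0.175,0,0,0,1, 0,0,0.175,0,0,0,1, 0,0,0.175,0,0,0,1, 0,0,0.175,0,0,0,1, 0,0,0.175,0,0,0,1, 0,0,0.175,0,0,0,1, 0,0,0.175,0,0,0,1]'
python3 - <<'E'
from h import *
c=pickle.load(open("top1.pkl","rb")); H=hsv(c); h,s,v=[H[...,i].astype(int) for i in range(3)]
roi=np.zeros(h.shape,bool); roi[160:240,380:490]=1
for b in blobs((s<45)&(v>170)&roi): print(b[:3],b[3])
w=pickle.load(open("w2.pkl","rb"))
print("wrist view of carton corners:", [ray(w,p,.12).round(4) for p in ((494,222),(604,284))])
E
```

```text
time: 7.92
eef_pos: [0.4262, -0.2124, 0.0472]
orientation: [1.664, 2.664, -0.0]
force: [-0.5, 0.1, 5.7]
width: 0.0319
(np.int32(989), array([402, 182,  58,  38], dtype=int32), array([428.8, 199.6])) ((430.5, 200.5), (37.0, 57.0), 90.0)
wrist view of carton corners: [array([ 0.5367, -0.1449,  0.12  ]), array([ 0.6401, -0.1491,  0.12  ])]
```

Gripped: width 31.9 mm matches the cab. Lift, then carry it over the carton.

```bash
python3 -m crank '[0,0,-0.03,0,0,0,1, 0,0,-0.07,0,0,0,1, 0,0,-0.11,0,0,0,1, 0,0,-0.14,0,0,0,1, 0,0,-0.14,0,0,0,1]'
python3 - <<'E'
from h import *
print(aim([.587,-.2335,.187],-1.0))
E
```

```text
time: 8.33
eef_pos: [0.429, -0.214, 0.194]
orientation: [1.659, 2.655, -0.0]
force: [0.8, -0.9, -0.3]
width: 0.0315
[-0.0868  0.1334  0.0086  0.0077  0.0076  0.4715]
```

```bash
python3 -m crank '[-0.03,0.045,0,0,0,0.12,1, -0.06,0.09,0,0,0,0.24,1, -0.08,0.12,0,0,0,0.36,1, -0.089,0.135,0,0,0,0.471,1, -0.089,0.135,0,0,0,0.471,1, -0.089,0.135,0,0,0,0.471,1, -0.089,0.135,0,0,0,0.471,1]'
python3 - <<'E'
from h import *
from workcell import cams
c=cams.capture("wrist"); pickle.dump(c,open("w3.pkl","wb")); cv2.imwrite("pics/w3.png",c["img"][:,:,::-1])
print(aim([.587,-.2335,.127],-1.0))
E
```

```text
time: 8.92
eef_pos: [0.5853, -0.2324, 0.185]
orientation: [-2.236, -2.202, 0.002]
force: [-0.0, 0.5, -0.7]
width: 0.0321
[-0.0009  0.0019  0.059  -0.0014 -0.0005  0.0015]
```

View pics/w3.png

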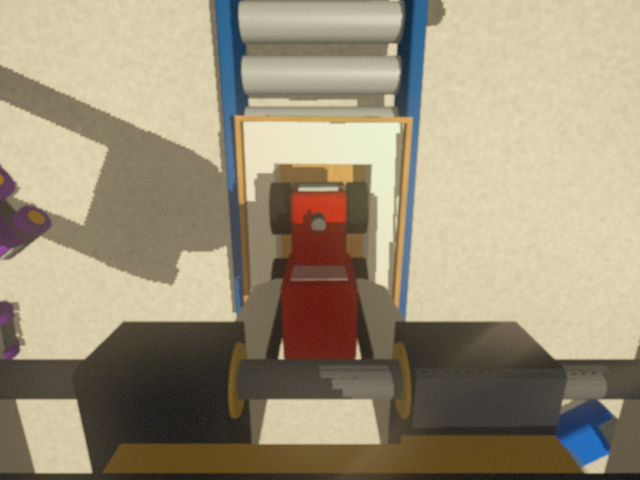

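The tractor is over the pocket: pocket front edge at row 164, columns 277–372; carton front edge at row 117, columns 234–412. Turning those into numbers.

Run:
```python
from h import *
c=pickle.load(open("w3.pkl","rb")); e,R,s=pose()
I=c["img"].astype(int); 
print("pocket front",ray(c,(277,164),.11),ray(c,(372,164),.11)); print("carton front",ray(c,(234,117),.12),ray(c,(412,117),.12))
print("tcp",e, "tractor nose wheels x", ray(c,(271,208),.15)[0],ray(c,(368,208),.15)[0])
# nose wheel front edges height ~ .138+.02
print("wheel front",ray(c,(319,183),.155), "nose",ray(c,(319,186),.175))
```

```text
pocket front [ 0.55927214 -0.17558155  0.11      ] [ 0.6192591  -0.17644273  0.11      ]
carton front [ 0.5364793  -0.14721305  0.12      ] [ 0.64064585 -0.14875325  0.12      ]
tcp [ 0.58523223 -0.23260625  0.1859821 ] tractor nose wheels x 0.5595400318122902 0.612336571866294
wheel front [ 0.58591245 -0.18164863  0.155     ] nose [ 0.58601796 -0.18025214  0.175     ]
```

```bash
python3 -m crank '[0,0.0025,0,0,0,0,1, 0,0.0025,0.02,0,0,0,1, 0,0.0025,0.035,0,0,0,1, 0,0.0025,0.045,0,0,0,1, 0,0.0025,0.052,0,0,0,1, 0,0.0025,0.055,0,0,0,1, 0,0.0025,0.057,0,0,0,1, 0,0.0025,0.058,0,0,0,1, 0,0.0025,0.058,0,0,0,1, 0,0.0025,0.058,0,0,0,1]'
```

```text
time: 9.8
eef_pos: [0.5892, -0.233, 0.1295]
orientation: [2.239, 2.202, 0.001]
force: [0.2, 0.7, -1.0]
width: 0.0323
```

```bash
python3 -m crank '[0,-0.001,0.001,0,0,0,1, 0,-0.001,0.002,0,0,0,1, 0,-0.001,0.003,0,0,0,1, 0,-0.001,0.003,0,0,0,1, 0,-0.001,0.003,0,0,0,1]'
```

```text
time: 10.22
eef_pos: [0.5877, -0.2328, 0.1255]
orientation: [-2.24, -2.202, 0.0]
force: [0.8, 0.6, -1.0]
width: 0.0321
```

```bash
python3 -m crank '[0,0,0,0,0,0,-0.3, 0,0,0,0,0,0,-0.3, 0,0,0,0,0,0,-0.3, 0,0,0,0,0,0,-0.3, 0,0,0,0,0,0,-0.3, 0,0,0,0,0,0,-0.3, 0,0,0,0,0,0,-0.3, 0,0,-0.03,0,0,0,-0.3, 0,0,-0.06,0,0,0,-0.3, 0,0,-0.09,0,0,0,-0.3, 0,0,-0.12,0,0,0,-0.3, 0,0,-0.12,0,0,0,-0.3]'
python3 - <<'E'
from h import *
from workcell import cams
c=cams.capture("wrist"); pickle.dump(c,open("w4.pkl","wb")); cv2.imwrite("pics/w4.png",c["img"][:,:,::-1])
print(pose()[0],[proj(c,[*L(0,y),.12]).round() for y in (-.30,-.285,-.14)])
E
```

```text
time: 11.22
eef_pos: [0.5905, -0.2342, 0.254]
orientation: [2.233, 2.195, 0.006]
force: [0.7, -1.0, 2.3]
width: 0.0605
[ 0.58987456 -0.23384352  0.25088205] [array([313., 312.]), array([313., 296.]), array([311., 122.])]
```

View pics/w4.png

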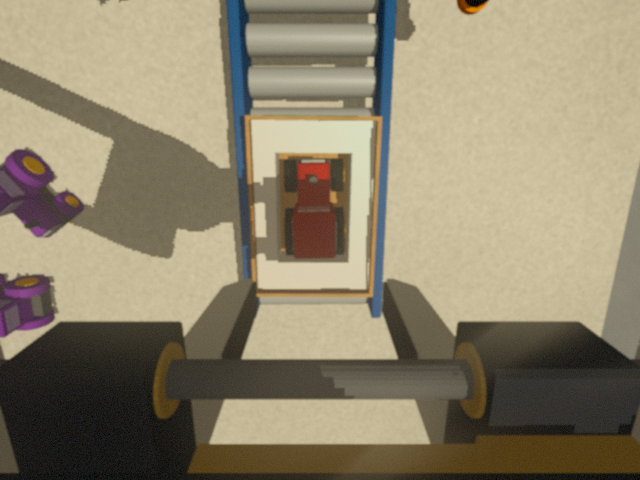

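The tractor sits in the pocket on its wheels, centred: pocket columns 278–350, tractor 284–346, carton rear edge at row 295. Next, go behind the carton with the fingers shut.

Run:
```python
from h import *
c=pickle.load(open("w4.pkl","rb"))
print("rear edge",ray(c,(316,295),.12),"front",ray(c,(313,116),.12))
p=L(0,-.345); print(p, aim([*p,.25],-.83), aim([*p,.092],-.83))
```

```text
rear edge [ 0.58801776 -0.29624249  0.12      ] front [ 0.58850997 -0.14788724  0.12      ]
[ 0.58429768 -0.35746373] [-0.1237 -0.0035  0.0013  0.0075  0.0035 -0.0025] [-0.1231 -0.0047  0.1593  0.0075  0.0035 -0.0025]
```

```bash
python3 -m crank '[-0.04,-0.002,0,0,0,0,1, -0.08,-0.004,0,0,0,0,1, -0.115,-0.004,0,0,0,0,1, -0.115,-0.004,0,0,0,0,1, -0.115,-0.004,0,0,0,0,1, -0.115,-0.004,0.04,0,0,0,1, -0.115,-0.004,0.08,0,0,0,1, -0.115,-0.004,0.12,0,0,0,1, -0.115,-0.004,0.15,0,0,0,1, -0.115,-0.004,0.157,0,0,0,1, -0.115,-0.004,0.157,0,0,0,1, -0.115,-0.004,0.157,0,0,0,1]'
python3 - <<'E'
from h import *
for y in (-.30,.10,.12): print(aim([*L(0,y),.092],-.83))
E
```

```text
time: 12.27
eef_pos: [0.5825, -0.3472, 0.0899]
orientation: [2.239, 2.203, 0.0]
force: [0.0, 0.6, 0.4]
width: 0.0005
[ 0.0348  0.0019 -0.0021  0.0006  0.0002 -0.0016]
[ 4.348e-01  1.300e-03 -2.200e-03  6.000e-04  2.000e-04 -1.600e-03]
[ 4.548e-01  1.300e-03 -2.200e-03  6.000e-04  2.000e-04 -1.600e-03]
```

```bash
python3 -m crank '[0.02,0.002,-0.002,0,0,-0.001,1, 0.03,0.002,-0.002,0,0,-0.001,1, 0.034,0.002,-0.002,0,0,-0.001,1, 0.038,0.002,-0.002,0,0,-0.001,1, 0.043,0.002,-0.002,0,0,-0.001,1, 0.049,0.002,-0.002,0,0,-0.001,1, 0.056,0.002,-0.002,0,0,-0.001,1, 0.064,0.002,-0.002,0,0,-0.001,1, 0.073,0.002,-0.002,0,0,-0.001,1, 0.083,0.002,-0.002,0,0,-0.001,1, 0.094,0.002,-0.002,0,0,-0.001,1, 0.106,0.002,-0.002,0,0,-0.001,1, 0.119,0.002,-0.002,0,0,-0.001,1, 0.132,0.002,-0.002,0,0,-0.001,1, 0.145,0.002,-0.002,0,0,-0.001,1, 0.158,0.002,-0.002,0,0,-0.001,1, 0.171,0.002,-0.002,0,0,-0.001,1, 0.184,0.002,-0.002,0,0,-0.001,1, 0.197,0.002,-0.002,0,0,-0.001,1, 0.210,0.002,-0.002,0,0,-0.001,1]'
```

```text
time: 13.93
eef_pos: [0.5873, -0.1364, 0.0906]
orientation: [-2.239, -2.204, 0.0]
force: [-0.2, -2.1, 0.1]
width: 0.0006
```

```bash
python3 -m crank '[0.013,0,0,0,0,0,1, 0.026,0,0,0,0,0,1, 0.039,0,0,0,0,0,1, 0.052,0,0,0,0,0,1, 0.065,0,0,0,0,0,1, 0.078,0,0,0,0,0,1, 0.091,0,0,0,0,0,1, 0.104,0,0,0,0,0,1, 0.117,0,0,0,0,0,1, 0.130,0,0,0,0,0,1, 0.143,0,0,0,0,0,1, 0.155,0,0,0,0,0,1, 0.166,0,0,0,0,0,1, 0.176,0,0,0,0,0,1, 0.185,0,0,0,0,0,1, 0.193,0,0,0,0,0,1, 0.200,0,0,0,0,0,1, 0.206,0,0,0,0,0,1, 0.211,0,0,0,0,0,1, 0.215,0,0,0,0,0,1]'
python3 - <<'E'
from h import *
e,R,s=pose(); print(unL(e),e,s["force"])
E
```

```text
time: 15.6
eef_pos: [0.5909, 0.0776, 0.0906]
orientation: [2.239, 2.204, 0.0]
force: [-0.0, -0.7, 0.5]
width: 0.0006
[0.00025255 0.09010459] [0.59085899 0.07759146 0.09062576] [-5.51512275e-04 -6.96409775e-01  4.76940152e-01]
```

```bash
python3 -m crank '[0.003,0,0,0,0,0,1, 0.006,0,0,0,0,0,1, 0.009,0,0,0,0,0,1, 0.012,0,0,0,0,0,1, 0.015,0,0,0,0,0,1, 0.018,0,0,0,0,0,1, 0.021,0,0,0,0,0,1, 0.024,0,0,0,0,0,1, 0.027,0,0,0,0,0,1, 0.029,0,0,0,0,0,1, 0.031,0,0,0,0,0,1, 0.033,0,0,0,0,0,1, 0.033,0,0,0,0,0,1]'
python3 - <<'E'
from h import *
from workcell import cams
e,R,s=pose(); print(unL(e),e,s["force"])
c=cams.capture("wrist"); pickle.dump(c,open("w5.pkl","wb")); cv2.imwrite("pics/w5.png",c["img"][:,:,::-1])
E
```

```text
time: 16.68
eef_pos: [0.5913, 0.1106, 0.0906]
orientation: [-2.239, -2.204, -0.0]
force: [0.5, -0.7, 0.4]
width: 0.0004
[0.00021873 0.12312434] [0.59130395 0.11060823 0.09063177] [ 0.4940328  -0.70374446  0.38112504]
```

View pics/w5.png

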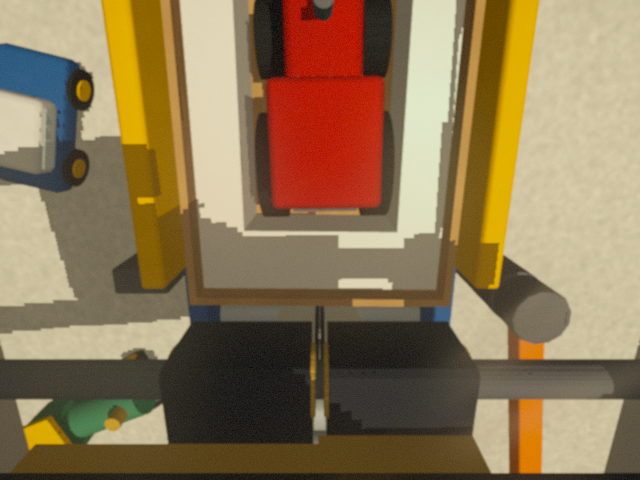

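The carton is inside the bay with the tractor still seated, and its rear edge at row 300 is just short of the fingers' line. No back-stop force yet, so I nudge on.

```bash
python3 -m crank '[0.001,0,0,0,0,0,1, 0.002,0,0,0,0,0,1, 0.003,0,0,0,0,0,1, 0.004,0,0,0,0,0,1, 0.004,0,0,0,0,0,1]'
python3 - <<'E'
from h import *
c=pickle.load(open("w5.pkl","rb")); print("rear edge then, lane",unL(ray(c,(320,301),.12)))
E
```

```text
time: 17.15
eef_pos: [0.5923, 0.1117, 0.0908]
orientation: [2.238, 2.2, -0.002]
force: [3.1, -11.5, -1.4]
width: 0.0003
rear edge then, lane [0.0006065  0.13524078]
```

Back-stop contact at 11.5 N, and the rear edge measures lane y = 135 mm, exactly home. Back off, rise and go to the peg.

```bash
python3 -m crank '[-0.004,0,0,0,0,0,1, -0.012,0,0,0,0,0,1, -0.03,0,0,0,0,0,1, -0.04,0,-0.03,0,0,0,1, -0.04,0,-0.07,0,0,0,0, -0.04,0,-0.11,0,0,0,-1, -0.04,0,-0.14,0,0,0,-1, -0.04,0,-0.15,0,0,0,-1, -0.04,0,-0.15,0,0,0,-1, -0.04,0,-0.15,0,0,0,-1]'
python3 - <<'E'
from h import *
from workcell import cams
print(aim([.7101,-.0653,.225],6)); 
t=cams.capture("top"); pickle.dump(t,open("top2.pkl","wb"))
E
```

```text
time: 17.98
eef_pos: [0.5907, 0.0741, 0.2402]
orientation: [-2.239, -2.204, -0.001]
force: [-0.2, 0.0, -1.3]
width: 0.0357
[-0.1374  0.1216  0.0152  0.0002 -0.0002 -0.1207]
```

```bash
python3 -m crank '[-0.137,0.122,0,0,0,-0.12,-1, -0.137,0.122,0,0,0,-0.12,-1, -0.137,0.122,0,0,0,-0.12,-1, -0.137,0.122,0,0,0,-0.12,-1, -0.137,0.122,0,0,0,-0.12,-1, -0.137,0.122,0,0,0,-0.12,-1, -0.137,0.122,0,0,0,-0.12,-1, -0.137,0.122,0.04,0,0,-0.12,-1, -0.137,0.122,0.08,0,0,-0.12,-1, -0.137,0.122,0.114,0,0,-0.12,-1, -0.137,0.122,0.114,0,0,-0.12,1, -0.137,0.122,0.114,0,0,-0.12,1, -0.137,0.122,0.114,0,0,-0.12,1, -0.137,0.122,0.114,0,0,-0.12,1, -0.137,0.122,0.114,0,0,-0.12,1, -0.137,0.122,0.114,0,0,-0.12,1, -0.137,0.122,0.114,0,0,-0.12,1, -0.137,0.122,0.114,0,0,-0.12,1, -0.137,0.122,0.114,0,0,-0.12,1, -0.137,0.122,0.114,0,0,-0.12,1]' && python3 -m crank '[0,0,0,0,0,0,1, 0,0,0,0,0,0,1, 0,0,0,0,0,0,1, 0,0,0,0,0,0,1, 0,0,0,0,0,0,1, 0,0,0,0,0,0,1, 0,0,0,0,0,0,1]'
python3 - <<'E'
from h import *
e,R,s=pose(); q0=np.arctan2(*(-unL(e)+[.095,.124])[::-1]); d=e[:2]-peg(q0); print(q0,d)
for q in np.linspace(q0,.3,17)[1:]: print(aim([*peg(q),.126],-90.8+np.degrees(q)).round(3).tolist())
E
```

```text
time: 19.7
eef_pos: [0.7105, -0.0648, 0.1267]
orientation: [-2.103, -2.334, 0.0]
force: [0.2, -0.8, -0.2]
width: 0.0311
time: 20.28
eef_pos: [0.7105, -0.0648, 0.1265]
orientation: [-2.103, -2.334, 0.0]
force: [-0.3, -0.6, -0.1]
width: 0.0175
1.7237873745823749 [ 0.0002188  -0.00156974]
[0.002, -0.016, 0.0, -0.0, -0.0, 0.054]
[0.003, -0.031, 0.0, -0.0, -0.0, 0.143]
[0.006, -0.046, 0.0, -0.0, -0.0, 0.232]
[0.01, -0.061, 0.0, -0.0, 0.0, 0.321]
[0.016, -0.076, 0.0, -0.0, 0.0, 0.41]
[0.023, -0.09, 0.0, -0.0, 0.0, 0.499]
[0.031, -0.103, 0.0, -0.0, 0.0, 0.588]
[0.04, -0.116, 0.0, -0.0, 0.0, 0.677]
[0.05, -0.128, 0.0, -0.0, 0.0, 0.766]
[0.062, -0.138, 0.0, -0.0, 0.0, 0.855]
[0.074, -0.148, 0.0, -0.0, 0.0, 0.944]
[0.087, -0.156, 0.0, -0.0, 0.0, 1.033]
[0.101, -0.164, 0.0, -0.0, 0.0, 1.122]
[0.115, -0.17, 0.0, -0.0, 0.0, 1.211]
[0.13, -0.175, 0.0, -0.0, 0.0, 1.3]
[0.145, -0.178, 0.0, -0.0, 0.0, 1.389]
```

```bash
python3 -m crank '[0.002,-0.016,0,0,0,0.054,1, 0.003,-0.031,0,0,0,0.143,1, 0.006,-0.046,0,0,0,0.232,1, 0.010,-0.061,0,0,0,0.321,1, 0.016,-0.076,0,0,0,0.410,1, 0.023,-0.090,0,0,0,0.499,1, 0.031,-0.103,0,0,0,0.588,1, 0.040,-0.116,0,0,0,0.677,1, 0.050,-0.128,0,0,0,0.766,1, 0.062,-0.138,0,0,0,0.855,1, 0.074,-0.148,0,0,0,0.944,1, 0.087,-0.156,0,0,0,1.033,1, 0.101,-0.164,0,0,0,1.122,1, 0.115,-0.170,0,0,0,1.211,1, 0.130,-0.175,0,0,0,1.300,1, 0.145,-0.178,0,0,0,1.389,1, 0.145,-0.178,0,0,0,1.389,1]'
python3 - <<'E'
from h import *
e,R,s=pose(); q0=np.arctan2(*(-unL(e)+[.095,.124])[::-1]); d=e[:2]-peg(q0); print(q0,d)
for q in (.24,.18,.12,.08,.05,.02,0,-.01): print(aim([*peg(q),.126],-90.8+np.degrees(q)).round(3).tolist())
E
```

```text
time: 21.7
eef_pos: [0.5175, 0.0627, 0.1264]
orientation: [-3.11, -0.442, 0.001]
force: [-0.6, -2.5, -1.9]
width: 0.0171
0.2888255196633364 [-1.48092130e-04 -4.16761731e-05]
[0.0, -0.008, 0.0, -0.001, 0.001, 0.057]
[0.001, -0.019, 0.0, -0.001, 0.001, 0.117]
[0.003, -0.029, 0.0, -0.001, 0.001, 0.177]
[0.004, -0.036, 0.0, -0.001, 0.001, 0.217]
[0.006, -0.041, 0.0, -0.001, 0.001, 0.247]
[0.007, -0.046, 0.0, -0.001, 0.001, 0.277]
[0.008, -0.05, 0.0, -0.001, 0.001, 0.297]
[0.008, -0.052, 0.0, -0.001, 0.001, 0.307]
```

```bash
python3 -m crank '[0,-0.008,0,0,0,0.057,1, 0.001,-0.019,0,0,0,0.117,1, 0.003,-0.029,0,0,0,0.177,1, 0.004,-0.036,0,0,0,0.217,1, 0.006,-0.041,0,0,0,0.247,1, 0.007,-0.046,0,0,0,0.277,1, 0.008,-0.050,0,0,0,0.297,1, 0.008,-0.050,0,0,0,0.297,1, 0.008,-0.050,0,0,0,0.297,1]'
python3 - <<'E'
from h import *
e,R,s=pose(); q0=np.arctan2(*(-unL(e)+[.095,.124])[::-1]); print(q0,e-[*peg(q0),0],s["force"])
E
```

```text
time: 22.45
eef_pos: [0.5114, 0.1108, 0.1264]
orientation: [3.141, -0.013, -0.003]
force: [-5.3, -0.2, 1.2]
width: 0.0177
0.010500916460358875 [ 3.24394090e-04 -1.29728598e-06  1.26399974e-01] [-5.28204255 -0.18993106  1.23738369]
```

```bash
python3 -m crank '[0,-0.002,0,0,0,0,1, 0,-0.004,0,0,0,0,1, 0,-0.004,0,0,0,0,1, 0,-0.004,0,0,0,0,1]'
```

```text
time: 22.78
eef_pos: [0.5114, 0.1115, 0.1263]
orientation: [3.136, -0.015, -0.004]
force: [-7.2, -15.3, 3.0]
width: 0.0175
```

End stop felt at 15 N. Relax, open and lift clear.

```bash
python3 -m crank '[0,0.003,0,0,0,0,1, 0,0.003,0,0,0,0,-1, 0,0.003,0,0,0,0,-1, 0,0.003,0,0,0,0,-1, 0,0.003,0,0,0,0,-1, 0,0.003,0,0,0,0,-1, 0,0.003,0,0,0,0,-1, 0,0.003,0,0,0,0,-1, 0,0.003,-0.03,0,0,0,-1, 0,0.003,-0.07,0,0,0,-1, 0,0.003,-0.11,0,0,0,-1, 0,0.003,-0.15,0,0,0,-1, 0,0.003,-0.19,0,0,0,-1, -0.08,0.003,-0.2,0,0,0,-1, -0.08,0.003,-0.2,0,0,0,-1, -0.08,0.003,-0.2,0,0,0,-1, -0.08,0.003,-0.2,0,0,0,-1]'
python3 - <<'E'
from h import *
from workcell import cams
c=cams.capture("wrist"); pickle.dump(c,open("w6.pkl","wb")); cv2.imwrite("pics/w6.png",c["img"][:,:,::-1])
print("peg top pred q=0,.08",proj(c,[*peg(0),.16]),proj(c,[*peg(.08),.16]))
print("carton rear corners pred",proj(c,[*L(-.052,.135),.12]),proj(c,[*L(.052,.135),.12]))
E
```

```text
time: 24.2
eef_pos: [0.4314, 0.1134, 0.3278]
orientation: [-3.141, 0.016, -0.005]
force: [0.6, 0.1, -0.3]
width: 0.093
peg top pred q=0,.08 [319.80746338 125.84012305] [336.24357857 125.23986086]
carton rear corners pred [308.1218198   94.77015861] [307.73435668 -34.70355209]
```

View pics/w6.png

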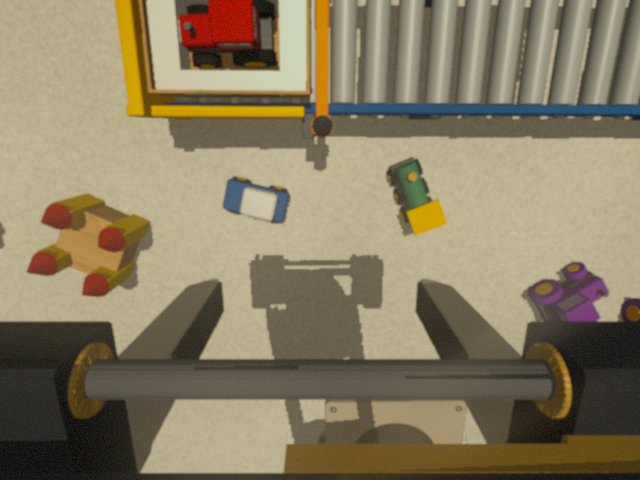

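The final wrist view shows the peg at (321,125), against (320,126) predicted for q = 0 and (336,125) for 0.08 rad. The bar is straight across, and the carton's rear edge at column 310 is close to the 308 predicted for home. The tractor is upright in the pocket, the bystanders stand, and the robot is clear. Handing in.

```bash
python3 -c "
from workcell import arm
print(arm.sign_off())"
```

```text
the job is handed in; nothing more can be done
None
```

The job is done and handed in at about 24 s of the 72 s allowed; hand-in reports no verdict, so the result rests on my own checks.

**What I did:** I swung the stop bar open by its peg to about 1.72 rad, then set the red tractor in the carton's pocket and let go of it. I then pushed the carton along the rollers to the back stop (11.5 N felt) and swung the bar shut onto its end stop (15 N felt). Finally I lifted the arm clear.

**Last checks:**
- **Bar:** the peg is about 1 px from where a fully shut bar would put it, roughly 0.01 rad.
- **Carton:** its rear edge measured at lane y = 135 mm, which is home, just before the final push. In the last picture it is within about 2 mm of home, judged by eye with the top edge partly out of view.
- **Tractor:** it looks upright and lengthwise in the pocket, as judged from the picture.
- **Other toys:** the car, loco and castle all look untouched, also by eye.
- **Disagreement:** estimates of the lane's position along its length differed by 3–5 mm early on. Contact with the back stop and the bar's end stop settled it. No check failed.

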